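# Fetch the cleaning pick from behind the glass jar

## Task

The blue cleaning pick lies behind the clear glass jar with the white lid. First set the jar aside, standing on the bare shelf clear of its mat, then lay the pick flat in the stainless steel tray, and finally put the jar back upright in the middle of the white ring on its mat. Keep the jar upright all the time.

Things in the scene. Friction and masses are not known exactly. Their poses are not given: they have to be found in the camera images.
- jar_mid (a point): Centre (half-way up) of the clear glass jar with white screw lid: round, 52 mm in diameter, 75 mm tall (lid: top 17 mm, 50 mm in diameter), about 0.2 kg, loose, z up. Starts on its mat within 5 mm of the ring's centre. The amber jar with black lid on another mat is a bystander.
- pick_mid (a point): Centre of the loose blue cleaning pick, a stiff 30 g bar flat on the mat behind the jar (side away from the robot), 42 to 48 mm behind the ring's centre, 5 to 15 mm clear of the jar. Own y along it: handle 14 mm wide (x), 16 mm high (z up, centre 8 mm over the mat) from y -45 to +21 mm, then a narrower tip to +47. The orange pick is a bystander.
- mat: The clear jar's dark grey mat, fixed, 3 mm thick. Origin: underside, at the centre of its white ring (67 mm across), the jar's place. x points away from the robot (within 0.25 rad), z up. Mat: x -40 to +85, y -60 to +60 mm. The shelf (world z = 0) at mat x -150 to -40, y -50 to +50 mm is bare, free for the jar; 60 mm beyond the far edge is clear too.
- tray: Open stainless steel tray, fixed: 130 mm along its x, 150 mm along its y, rim 22 mm high, walls and floor 4 mm thick (inside 122 x 142 mm, inner floor 4 mm above the shelf). Origin at the centre of its underside, z up; empty.
There are look-alikes about, which are no part of the job. Of the things that look like the tray, the smallest one is meant.

How it is judged (in metres and radians):
On the way, in this order (a step that is already met when the one before it is completed fails the run):
1. the clear jar stands released, upright on the shelf, its centre more than 60 mm from the ring's centre, and the pick still lies within 50 mm of its start (horizontal distance between jar_mid and mat above 0.06 m and height (world z) of jar_mid below 0.048 m and distance of pick_mid from where it was at the start of the episode below 0.05 m and angle between jar_mid's own z axis and vertical below 0.17 rad and linear speed of jar below 0.03 m/s and contact force between the fingers and jar below 0.3 N), for 0.2 s.
2. the pick lies released and still, flat inside the tray (x of pick_mid in the frame of tray between -0.055 and 0.055 m and y of pick_mid in the frame of tray between -0.065 and 0.065 m and z of pick_mid in the frame of tray below 0.018 m and linear speed of pick below 0.03 m/s and contact force between the fingers and pick below 0.3 N), for 0.2 s.
At the end, for the whole second after the job is handed in: The clear jar stands upright (within 10 degrees) on its mat, centre within 15 mm of the ring's centre; the blue pick lies flat in the tray, its centre within 55 mm in x and 65 mm in y of the tray's centre and under 18 mm above its underside; both released and at rest (all of step 2 and horizontal distance between jar_mid and mat below 0.015 m and height (world z) of jar_mid below 0.048 m and angle between jar_mid's own z axis and vertical below 0.17 rad and linear speed of jar below 0.03 m/s and contact force between the fingers and jar below 0.3 N); the robot touches nothing.
It fails at once if the clear jar is tipped by more than 30 degrees (angle between jar_mid's own z axis and vertical above 0.52 rad).
It also fails if it takes over 72 s, if anything falls off the work surface, if the arm or the gripper's body presses on something with over 40 N, if the wrist force passes 120 N, or if a joint passes its speed limit or range.

## Robot

A 6-joint arm with a two-finger parallel gripper is mounted at the origin on the work surface. World frame = base frame: x ahead of the robot, y to its left, z up, the work surface at z = 0. Lengths are in m, angles in degrees, forces in N, time in s.
With the tool pointing down it reaches from about 0.425 to 0.95 m from the base axis. Payload 3.5 kg.
Tool frame: the origin (TCP) lies midway between the tips of the shut fingers; the grasp point (between the pads) lies r.tcp_to_grasp behind it (r.tcp_to_grasp is the distance from the TCP to the grasp point, in m); z points along the fingers, y is the direction in which the jaws open and shut (so a half turn about z gives the same grasp; the last joint's range is limited). The gripper opens to 85 mm and grips with 20 to 120 N. Pads are 22 mm wide; open, the fingers measure 114 mm over their backs; the gripper's body (76 mm by 85 mm) begins 54 mm behind the grasp point. The pads swing forward as they close: fully open they stand 13 mm farther back than shut.
Start: joints at [-80.844, 16.404, 90.338, -0, 73.258, -8.594], TCP at [0.206, -0.643, 0.191] pointing down, gripper open.
Joint ranges: [-158.93, 158.93], [-51.34, 127.21], [12.03, 142.37], [-87.48, 267.48], [13.55, 161.25], [-162.69, 162.69]. Speed limits (degrees/s): [159.86, 159.86, 180, 180, 180, 180].

## Interface

Orientations are given as [roll, pitch, yaw] about the fixed x, y, z axes, in that order (R = Rz(yaw) Ry(pitch) Rx(roll)).
In Python, from rig import r gives the robot as it stands. The module is installed in compiled form; this text tells all that it offers.
- The arm moves only by the shell command python3 -m handwheel 'ROWS' [FORCE]. ROWS is JSON, a list of rows, each a list of 3 entries, a list of its own where there are three numbers: the opening, from 0 (shut) to 1 (fully open), then the shift along the tool's x, y, z in cm, then the turn about the tool's z in rad. A call has 1 to 12 rows; each row is the pose to reach, as a shift and turn from the pose measured when the call began, along the tool's axes at that moment; what a row does not reach only later rows make up. A row lasts 1/12 s, in which the tool goes at most 41.7 mm and 7.16 degrees, less where a joint would pass 70% of its speed; a pose out of reach is approached as far as the arm can. A call with a gripper value outside its range is refused whole. The fingers move at their own pace and stop on an object; FORCE is the grip in N (left out, the last holds). Time passes only in rows, so rows that repeat a pose let the fingers close. It gives the time, the measured TCP pose, the force and the opening at its end, in the units of the state.
- r.state(): the state, without advancing time (a new reading comes with each control period).
- r.grab_frame(name): name is "side" or "top"; returns a dict with "img" (384x512x3 uint8, red, green, blue), "z_map" (384x512 float32, m along the optical axis (not along the pixel's ray), 0 where there is no reading), "fov_y" (degrees; the focal length in pixels is half the picture's height over the tangent of half this angle, whatever the lens; pixels are square), "cx", "cy" (the principal point, pixels), "R" (3x3) and "t" (3): a world point X has camera coordinates R X + t. Camera axes: x right, y down, z forward; pixel columns grow to the right and rows downward; lengths in m; the calibration is good to about 2 mm. A picture is of the moment at which its call begins.
- r.job_done(): hands the job in, once; it reports no verdict.
The state is a dict: "t": time; "joint_positions": joint angles; "qd": joint speeds; "joint_efforts": joint torques, N m; "eef_pos": TCP position; "orientation": TCP orientation; "wrist_force": force on the tool from outside, world axes, zero at the start; "moment": the same for the moment, N m; "opening": opening from 0.0 (shut) to 1.0 (fully open).
Only numpy, scipy, OpenCV 4.12 (cv2) and the standard library are available. Lean on these libraries where they do the work, as an engineer would, in place of code of your own. Each camera call takes 0.05 s, during which the arm holds its last target.

## Working session

There is one attempt and no reset: what is moved stays moved. The work goes in short steps, Python scripts to look and compute and a shell command to move; the robot and the scene stay as the last step left them, time stands still between calls to the robot, and variables do not carry over. Pictures are saved under pics/ and viewed, and the job is handed in when it is done.

```bash
mkdir -p pics; cat > h.py <<'E'
import numpy as np, cv2
from rig import r
def grab(n):
    f=r.grab_frame(n); f['f']=f['img'].shape[0]/2/np.tan(np.radians(f['fov_y'])/2); return f
def save(f,name): cv2.imwrite('pics/'+name,cv2.cvtColor(f['img'],cv2.COLOR_RGB2BGR))
def ray(f,u,v,z):
    R=np.array(f['R']);t=np.array(f['t']); c=-R.T@t
    d=R.T@np.array([(u-f['cx'])/f['f'],(v-f['cy'])/f['f'],1]); return c+d*(z-c[2])/d[2]
def proj(f,X):
    p=np.array(f['R'])@np.array(X)+np.array(f['t']); return f['cx']+f['f']*p[0]/p[2],f['cy']+f['f']*p[1]/p[2]
def dep(f,u,v):
    z=f['z_map'][int(v),int(u)];R=np.array(f['R']);t=np.array(f['t'])
    return R.T@(z*np.array([(u-f['cx'])/f['f'],(v-f['cy'])/f['f'],1])-t)
E
python3 - <<'E'
from h import *
for n in('top','side'):
    f=grab(n);save(f,n+'0.png');print(n,f['f'],f['cx'],f['cy'],-np.array(f['R']).T@f['t'],np.round(f['R'],3))
s=r.state();print(s,r.tcp_to_grasp)
E
```

```text
top 373.37286410297463 256.43623490482577 199.54348356277723 [0.3508186  0.02590217 0.916388  ] [[ 0.011 -1.     0.017]
 [-0.999 -0.012 -0.048]
 [ 0.049 -0.016 -0.999]]
side 347.65076153289755 254.66396802112214 188.13023906296846 [-0.09534331  0.52096641  0.50627025] [[-0.713 -0.701 -0.013]
 [-0.369  0.391 -0.843]
 [ 0.596 -0.596 -0.538]]
{'t': 0.1, 'joint_positions': array([-8.08455455e+01,  1.64500163e+01,  9.04170016e+01, -6.67472034e-04,
        7.32578085e+01, -8.59633956e+00]), 'qd': array([-0.04188957, -0.10249405, -0.25795793,  0.0447739 , -0.08438903,
        0.04172513]), 'joint_efforts': array([ 8.49088701e-04, -4.07296121e+01, -2.93699616e+01, -1.48774593e-04,
        3.40686951e-03,  2.64745717e-05]), 'eef_pos': array([ 0.20568321, -0.64216809,  0.19004197]), 'orientation': array([-1.79876480e+02, -1.80264668e-02,  1.77509676e+01]), 'wrist_force': array([-0.01613641, -0.67654044,  0.68056511]), 'moment': array([-0.01105162,  0.01490403,  0.00942608]), 'opening': 0.9997020647419823} 0.0187
```

View pics/top0.png

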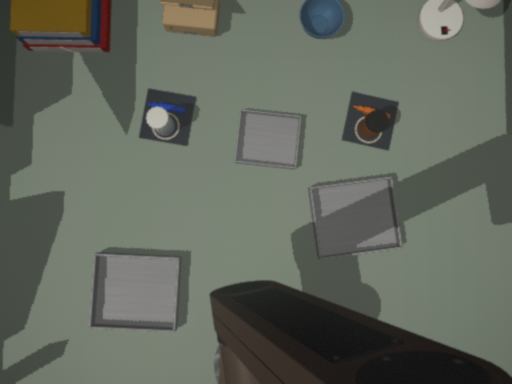

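View pics/side0.png

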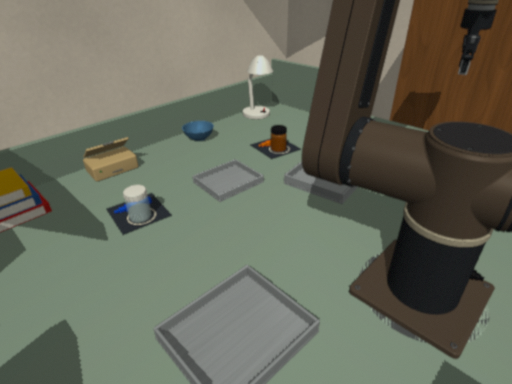

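The top view shows these candidates:
- Jars: clear with white lid at (160,120), and the amber bystander at (375,120).
- Picks: blue at (166,106), and the orange bystander at (370,110).
- Trays: (268,138), (355,217) and (137,290). The one at (268,138) looks smallest.

I'll check the choices in a close crop and measure them.

```bash
cat > m.py <<'E'
from h import *
f=grab('top');im=f['img'];
hsv=cv2.cvtColor(im,cv2.COLOR_RGB2HSV)
c=cv2.resize(im[80:185,125:315],None,fx=4,fy=4,interpolation=cv2.INTER_CUBIC);cv2.imwrite('pics/crop_top.png',c[:,:,::-1])
g=grab('side')
c=cv2.resize(g['img'][150:240,90:280],None,fx=4,fy=4,interpolation=cv2.INTER_CUBIC);cv2.imwrite('pics/crop_side.png',c[:,:,::-1])
# blue pick
roi=np.zeros(im.shape[:2],np.uint8);roi[85:150,130:205]=1
def cont(m,k=0):
    cs,_=cv2.findContours(m.astype(np.uint8),cv2.RETR_EXTERNAL,cv2.CHAIN_APPROX_NONE);return max(cs,key=cv2.contourArea)
b=(hsv[...,0]>105)&(hsv[...,0]<130)&(hsv[...,1]>150)&(roi>0)
ys,xs=np.nonzero(b);print('blue',len(xs),xs.min(),xs.max(),ys.min(),ys.max())
rc=cv2.minAreaRect(cont(b));P=[ray(f,*p,0.019)[:2] for p in cv2.boxPoints(rc)];print('blue rect world',np.round(P,4))
# mat
v=hsv[...,2]
m=(v<75)&(roi>0);print(v[95,190],v[140,145],v[60,160])
mm=cv2.morphologyEx(m.astype(np.uint8),cv2.MORPH_CLOSE,np.ones((3,3)))
rc=cv2.minAreaRect(cv2.convexHull(cont(mm)));P=np.array([ray(f,*p,0.003)[:2] for p in cv2.boxPoints(rc)]);print('mat',np.round(P,4),np.linalg.norm(P-np.roll(P,1,0),axis=1),P.mean(0))
for u,w in[(268,138),(355,217),(137,290),(159,118),(166,106),(190,97)]:print(u,w,np.round(dep(f,u,w),4),im[w,u])
E
python3 m.py
```

```text
blue 149 148 184 103 111
blue rect world [[0.6205 0.2779]
 [0.6333 0.2757]
 [0.6171 0.1888]
 [0.6043 0.1911]]
91 126 123
mat [[0.546  0.3015]
 [0.6678 0.2829]
 [0.6478 0.1638]
 [0.5261 0.1832]] [0.11999512 0.12318025 0.12080632 0.12329733] [0.59692485 0.23284824]
268 138 [ 0.5472 -0.0156  0.0056] [129 129 127]
355 217 [ 0.3552 -0.2317  0.0018] [89 88 88]
137 290 [0.1744 0.2952 0.0071] [133 132 131]
159 118 [0.5734 0.2346 0.079 ] [185 183 172]
166 106 [0.6194 0.2336 0.0177] [ 37  66 150]
190 97 [0.6473 0.1784 0.0031] [55 58 60]
```

View pics/crop_top.png

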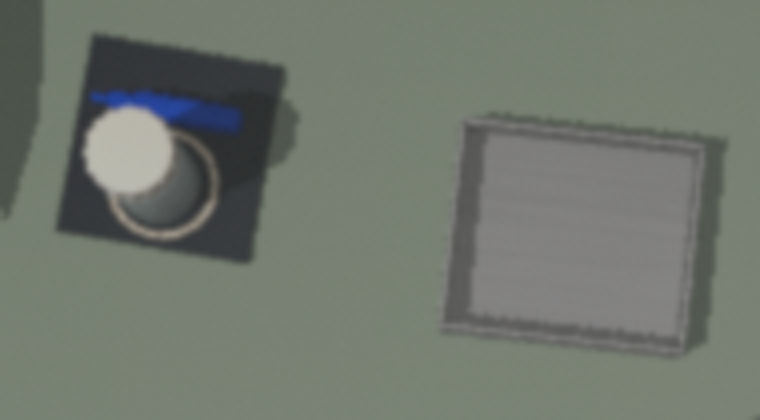

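View pics/crop_side.png

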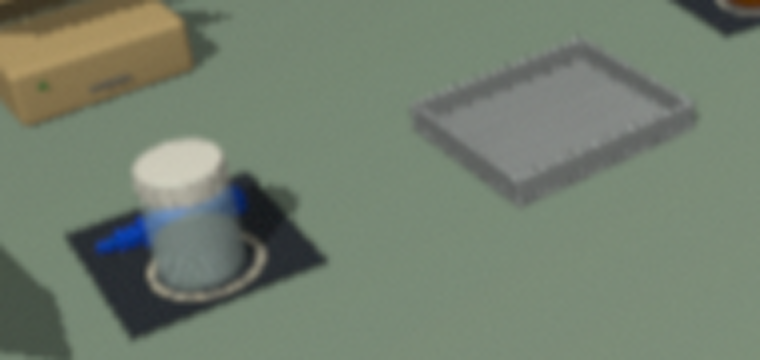

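```bash
cat > m2.py <<'E'
from h import *
from scipy.spatial import ConvexHull
f=grab('top');im=f['img'];hsv=cv2.cvtColor(im,cv2.COLOR_RGB2HSV)
def cont(m):
    cs,_=cv2.findContours(m.astype(np.uint8),cv2.RETR_EXTERNAL,cv2.CHAIN_APPROX_NONE);return max(cs,key=cv2.contourArea)
roi=np.zeros(im.shape[:2],bool);roi[90:150,135:200]=1
w=(hsv[...,2]>140)&(hsv[...,1]<60)&roi
# lid: open to drop ring
wl=cv2.morphologyEx(w.astype(np.uint8),cv2.MORPH_OPEN,cv2.getStructuringElement(cv2.MORPH_ELLIPSE,(7,7)))
(c,rad)=cv2.minEnclosingCircle(cont(wl));print('lid',c,rad,ray(f,*c,0.078),'radius m',rad*0.838/f['f'])
zr=f['z_map'];
ring=(roi)&(hsv[...,2]>115)&(zr>0.9)
mat=(roi)
ys,xs=np.nonzero((hsv[...,2]>120)&roi&(wl==0)&(im[...,0].astype(int)>im[...,1]+3))
# keep those on mat, right/lower of lid
P=np.array([ray(f,x,y,0.003)[:2] for x,y in zip(xs,ys)]);d=np.linalg.norm(P-[0.5747,0.2364],axis=1)
k=(d<.045)&(d>.024);print('ring px',k.sum())
P=P[k]
A=np.c_[2*P,np.ones(len(P))];s=np.linalg.lstsq(A,(P**2).sum(1),rcond=None)[0];print('ring c',s[:2],'r',np.sqrt(s[2]+s[0]**2+s[1]**2))
# tray: points with height by depth
R=np.array(f['R']);t=np.array(f['t']);v,u=np.mgrid[0:384,0:512]
X=(np.stack([(u-f['cx'])/f['f'],(v-f['cy'])/f['f'],np.ones_like(u)],-1)*zr[...,None]-t)@R
for nm,(a,b,c_,d_) in dict(A=(100,175,228,310),B=(170,265,300,408),C=(245,335,85,190)).items():
    m=np.zeros_like(roi);m[a:b,c_:d_]=1
    g=m&(hsv[...,1]<22)
    g=cv2.morphologyEx(g.astype(np.uint8),cv2.MORPH_CLOSE,np.ones((3,3)))
    h=cv2.convexHull(cont(g));rc=cv2.minAreaRect(h);Q=np.array([ray(f,*p,0.02)[:2] for p in cv2.boxPoints(rc)])
    print(nm,rc,np.round(Q,4).tolist(),np.linalg.norm(Q-np.roll(Q,1,0),axis=1),Q.mean(0))
    e=m&(X[...,2]>.013)&(zr>0);print('   high px',e.sum(), X[e][:,:2].min(0) if e.sum() else '',X[e][:,:2].max(0) if e.sum() else '',X[e][:,2].max() if e.sum() else '')
    if e.sum()>20:
        hh=cv2.minAreaRect(X[e][:,:2].astype(np.float32)*1000);print('   ',hh)
# pick via depth
e=(X[...,2]>.012)&(X[...,2]<.024)&(hsv[...,0]>100)&(hsv[...,0]<135)&(hsv[...,1]>120)&roi
print('pick',e.sum(),X[e].mean(0),np.median(X[e][:,2]),cv2.minAreaRect(X[e][:,:2].astype(np.float32)*1000))
l=roi&(X[...,2]>.07);print('lid depth',X[l].mean(0),l.sum(),np.ptp(X[l],axis=0))
E
python3 m2.py
```

```text
lid (157.0, 117.5) 10.965956687927246 [0.57467966 0.23939518 0.078     ] radius m 0.024612050279981285
ring px 43
ring c [0.57456046 0.23794506] r 0.031411044357223014
A ((267.7671203613281, 138.7123260498047), (63.75303268432617, 55.587623596191406), 6.009005546569824) [[0.4819, 0.0686], [0.6173, 0.0564], [0.6033, -0.0982], [0.4678, -0.0848]] [0.15401258 0.13591475 0.1551713  0.13618956] [ 0.54258435 -0.0145173 ]
   high px 473 [ 0.47154069 -0.09237067] [0.61451706 0.06651827] 0.02654620788958089
    ((543.3277587890625, -14.090934753417969), (149.7946319580078, 130.54916381835938), 84.49244689941406)
B ((354.9222717285156, 217.35968017578125), (75.2247085571289, 86.9483413696289), 82.05652618408203) [[0.4283, -0.1095], [0.4601, -0.3188], [0.2805, -0.3428], [0.2499, -0.1352]] [0.18023192 0.2117415  0.181234   0.20978949] [ 0.35470266 -0.22656833]
   high px 1010 [ 0.25467153 -0.33649371] [ 0.45437596 -0.11376069] 0.03569525161283858
    ((354.63726806640625, -225.31442260742188), (174.01895141601562, 201.60281372070312), 8.20498275756836)
C ((136.1029510498047, 291.8382568359375), (93.13257598876953, 78.0544204711914), 2.726310968399048) [[0.0864, 0.404], [0.2684, 0.4012], [0.2601, 0.1812], [0.0775, 0.1861]] [0.21802745 0.18204516 0.22022843 0.1826493 ] [0.17309467 0.29312241]
   high px 1195 [0.08293453 0.19170629] [0.26414891 0.39884595] 0.034008186844432096
    ((173.73281860351562, 295.5239562988281), (202.5587921142578, 174.782470703125), 87.74838256835938)
pick 177 [0.61731784 0.22624404 0.01786684] 0.018284070054411315 ((618.853271484375, 233.97206115722656), (90.55967712402344, 14.678586959838867), 81.2596435546875)
lid depth [0.56407006 0.22872567 0.11732555] 424 [0.24931443 0.23904806 0.84572914]
```

```bash
cat > go.py <<'E'
import sys
from h import *
from scipy.spatial.transform import Rotation as Ro
# usage: go.py x y z yaw  -> shift in tool axes (cm), turn rad
a=list(map(float,sys.argv[1:5]));s=r.state();p=np.array(s['eef_pos']);o=s['orientation']
T=Ro.from_euler('xyz',o,degrees=True).as_matrix()
d=T.T@(np.array(a[:3])-p)*100
dy=(a[3]-o[2]+180)%360-180
print('t %.2f'%s['t'],np.round(p,4),np.round(o,2),'F',np.round(s['wrist_force'],1),'op %.3f'%s['opening'])
print('shift',np.round(d,2),'turn %.3f'%np.radians(-dy),'rows>=%.1f %.1f'%(np.linalg.norm(d)/4.17,abs(dy)/7.16))
E
python3 go.py 0.5 -0.2 0.19 4; python3 go.py 0.575 0.2385 0.19 -9
```

```text
t 0.25 [ 0.2057 -0.6425  0.1907] [-1.7993e+02 -1.0000e-02  1.7750e+01] F [-0.  -0.1  0.1] op 0.998
shift [ 41.52 -33.17   0.11] turn 0.240 rows>=12.7 1.9
t 0.25 [ 0.2057 -0.6425  0.1907] [-1.7993e+02 -1.0000e-02  1.7750e+01] F [-0.  -0.1  0.1] op 0.998
shift [ 62.03 -72.65   0.16] turn 0.467 rows>=22.9 3.7
```

```bash
python3 -m handwheel '[[1,[3.5,-2.8,0],0.02],[1,[7,-5.6,0],0.04],[1,[10.5,-8.4,0],0.06],[1,[14,-11.2,0],0.08],[1,[17.5,-14,0],0.1],[1,[21,-16.8,0],0.12],[1,[24.5,-19.6,0],0.14],[1,[28,-22.4,0],0.16],[1,[31.5,-25.2,0],0.18],[1,[35,-28,0],0.2],[1,[38.5,-30.8,0],0.22],[1,[41.5,-33.2,0],0.24]]'; python3 go.py 0.575 0.2385 0.15 -9
```

```text
t: 1.25
eef_pos: [0.483, -0.2243, 0.1913]
orientation: [-180.0, -0.0, 3.9]
wrist_force: [0.5, -0.4, -0.2]
opening: 1.001
t 1.25 [ 0.483  -0.2243  0.1913] [-1.7996e+02 -2.0000e-02  3.9400e+00] F [ 0.5 -0.4 -0.2] op 1.001
shift [ 12.36 -45.53   4.17] turn 0.226 rows>=11.4 1.8
```

```bash
python3 -m handwheel '[[1,[1,-3.8,0],0.02],[1,[2,-7.6,0],0.04],[1,[3.1,-11.4,0],0.06],[1,[4.1,-15.2,0],0.08],[1,[5.2,-19,0],0.1],[1,[6.2,-22.8,0],0.12],[1,[7.2,-26.6,0.5],0.14],[1,[8.3,-30.4,1],0.16],[1,[9.3,-34.2,2],0.18],[1,[10.3,-38,3],0.2],[1,[11.3,-41.8,3.6],0.22],[1,[12.36,-45.53,4.2],0.226]]';python3 -m handwheel '[[1,[0,0,0],0],[1,[0,0,0],0]]'; python3 go.py 0.575 0.2385 0.028 -9
python3 - <<'E'
from h import *
f=grab('top');g=grab('side');im=np.hstack([cv2.resize(f['img'][60:200,100:300],(400,280)),cv2.resize(g['img'][120:260,60:260],(400,280))]);cv2.imwrite('pics/pre.png',im[:,:,::-1])
E
```

```text
t: 2.25
eef_pos: [0.5746, 0.2405, 0.1489]
orientation: [-180.0, 0.0, -9.0]
wrist_force: [0.9, -0.5, -0.8]
opening: 1.0
t: 2.42
eef_pos: [0.5739, 0.2424, 0.1478]
orientation: [180.0, 0.1, -8.8]
wrist_force: [-0.2, -1.2, -0.3]
opening: 0.995
t 2.42 [0.5739 0.2424 0.1478] [ 1.7998e+02  1.2000e-01 -8.8300e+00] F [-0.2 -1.2 -0.3] op 0.995
shift [ 0.2   0.36 11.98] turn 0.003 rows>=2.9 0.0
```

View pics/pre.png

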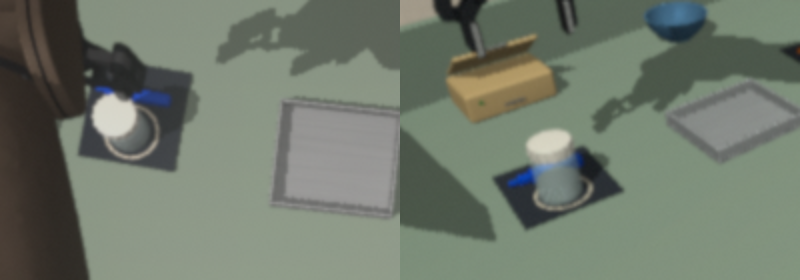

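```bash
python3 - <<'E'
from h import *
f=grab('top');g=grab('side');p=r.state()['eef_pos'];print(p)
for n,q in(('top',f),('side',g)):
    print(proj(q,p),proj(q,p+[0,0,.013]))
    save(q,n+'1.png')
E
```

```text
[0.57485167 0.23925226 0.14935785]
(np.float64(148.4850385575185), np.float64(108.19466040615137)) (np.float64(146.74871921694955), np.float64(106.3266086043882))
(np.float64(128.5624726572541), np.float64(162.19852021758857)) (np.float64(127.31004617391237), np.float64(156.89445626356857))
```

View pics/side1.png

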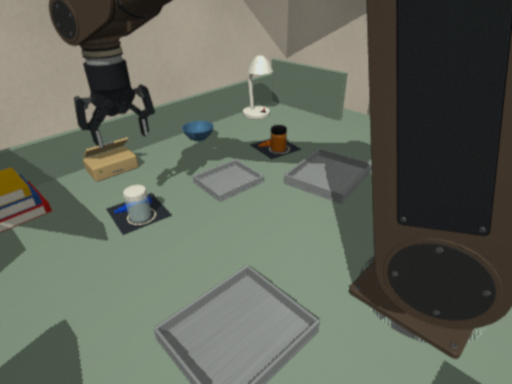

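View pics/top1.png

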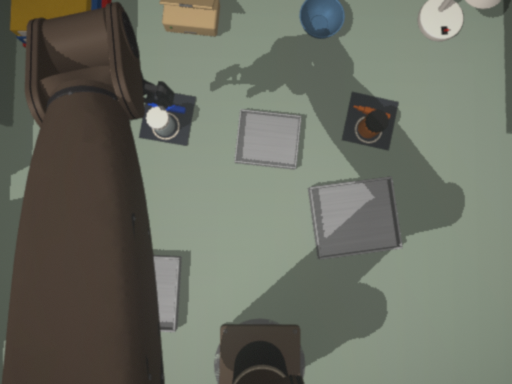

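```bash
python3 - <<'E'
from h import *
f=grab('top');g=grab('side');s=r.state();p=s['eef_pos'];print(p)
a=np.radians(s['orientation'][2]);y=np.array([np.sin(a),-np.cos(a),0])
for k in(-.047,.047): print('tip',proj(g,p+y*k+[0,0,.013]),proj(f,p+y*k+[0,0,.013]))
print('lid',proj(g,[.5747,.2394,.078]),'ring',proj(g,[.5746,.238,.003]),'tray',proj(g,[.543,-.0142,.004]))
for X in ([.6113,.0596,.022],[.597,-.0898,.022],[.489,.0706,.022],[.4747,-.0788,.022]):print('corner',proj(g,X))
print('base',proj(g,[0,0,0]),proj(f,[0,0,0]))
# depth at lid in both, robot fingers in side
for u,v in[(135,190),(229,178),(277,130),(100,148),(99,140),(145,133),(144,128)]:print('side',u,v,np.round(dep(g,u,v),3))
for u,v in[(157,117),(268,138),(155,90),(165,95),(148,88)]:print('top',u,v,np.round(dep(f,u,v),3))
c=cv2.resize(g['img'][20:230,60:260],None,fx=3,fy=2.8);cv2.imwrite('pics/side_c.png',c[:,:,::-1])
E
```

```text
[0.57495633 0.2391881  0.14950264]
tip (np.float64(105.2005294531038), np.float64(163.15674336921143)) (np.float64(123.95341548023322), np.float64(102.26933127703555))
tip (np.float64(148.07605952965116), np.float64(150.84211134705012)) (np.float64(169.5473866460563), np.float64(110.23708811013897))
lid (np.float64(135.02149033883893), np.float64(189.70755498268)) ring (np.float64(141.74007067762395), np.float64(215.62411054623988)) tray (np.float64(228.45045669330128), np.float64(180.40064567275377))
corner (np.float64(191.51426367679798), np.float64(176.1216380742978))
corner (np.float64(234.9382275211477), np.float64(159.22419520836314))
corner (np.float64(217.28870420093497), np.float64(194.62101928916857))
corner (np.float64(262.1495007336476), np.float64(174.76610284445596))
base (np.float64(419.9571352267224), np.float64(290.15955224973)) (np.float64(259.20652625417466), np.float64(363.66590353976915))
side 135 190 [0.575 0.239 0.077]
side 229 178 [ 0.554 -0.026  0.002]
side 277 130 [ 0.568 -0.244  0.076]
side 100 148 [0.839 0.199 0.082]
side 99 140 [0.572 0.289 0.22 ]
side 145 133 [0.555 0.198 0.211]
side 144 128 [0.555 0.198 0.222]
top 157 117 [0.576 0.239 0.078]
top 268 138 [ 0.547 -0.016  0.005]
top 155 90 [0.561 0.187 0.303]
top 165 95 [0.555 0.172 0.295]
top 148 88 [0.564 0.198 0.303]
```

View pics/side_c.png

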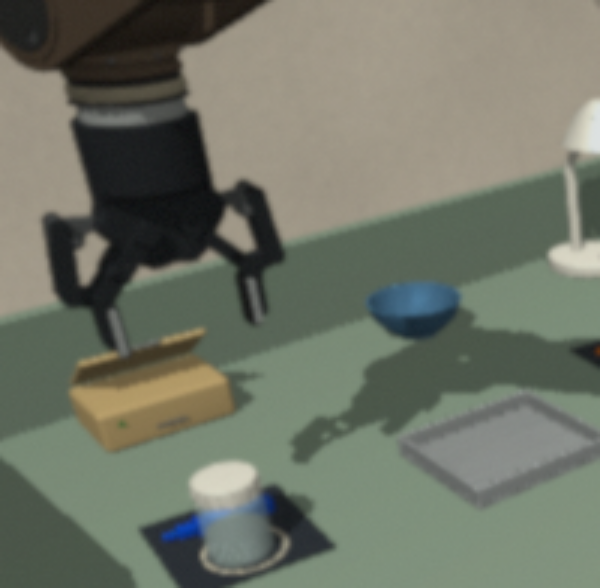

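```bash
python3 - <<'E'
from h import *
g=grab('side');R=np.array(g['R']);t=np.array(g['t']);v,u=np.mgrid[0:384,0:512]
X=(np.stack([(u-g['cx'])/g['f'],(v-g['cy'])/g['f'],np.ones_like(u)],-1)*g['z_map'][...,None]-t)@R
s=r.state();p=s['eef_pos'];print(p)
m=(np.abs(X[...,0]-p[0])<.1)&(np.abs(X[...,1]-p[1])<.1)&(X[...,2]>.1)&(g['z_map']>0)
for lo in np.arange(.12,.4,.01):
    k=m&(X[...,2]>=lo)&(X[...,2]<lo+.01)
    if k.sum():
        q=X[k];L=q[q[:,1]>p[1]];Rr=q[q[:,1]<=p[1]]
        print('%.2f'%lo,k.sum(),'L',np.round(np.median(L[:,:2],0),3) if len(L) else '', 'R',np.round(np.median(Rr[:,:2],0),3) if len(Rr) else '',u[k].min(),u[k].max(),v[k].min(),v[k].max())
E
```

```text
[0.57496985 0.23928116 0.14949964]
0.20 38 L [0.572 0.289] R [0.56  0.198] 96 148 132 147
0.21 74 L [0.574 0.291] R [0.558 0.197] 93 148 127 144
0.22 80 L [0.575 0.291] R [0.559 0.197] 92 147 123 140
0.23 91 L [0.575 0.291] R [0.559 0.197] 90 147 118 135
0.24 102 L [0.572 0.296] R [0.556 0.192] 83 154 113 131
0.25 225 L [0.574 0.294] R [0.555 0.183] 77 154 107 129
0.26 290 L [0.57  0.279] R [0.554 0.208] 76 153 102 124
0.27 292 L [0.566 0.271] R [0.555 0.217] 76 152 98 119
0.28 293 L [0.568 0.27 ] R [0.555 0.215] 75 150 94 113
0.29 400 L [0.569 0.275] R [0.56 0.21] 74 149 90 108
0.30 366 L [0.57  0.276] R [0.561 0.21 ] 74 147 84 103
0.31 114 L [0.556 0.268] R [0.545 0.221] 90 130 83 94
0.32 230 L [0.545 0.264] R [0.54  0.227] 88 129 78 89
0.33 234 L [0.546 0.264] R [0.54  0.228] 87 128 73 84
0.34 242 L [0.546 0.264] R [0.54  0.228] 85 127 68 78
0.35 243 L [0.546 0.264] R [0.54  0.227] 84 126 62 73
0.36 272 L [0.55  0.263] R [0.545 0.227] 83 125 56 67
0.37 220 L [0.549 0.261] R [0.544 0.227] 82 122 51 60
0.38 245 L [0.548 0.262] R [0.544 0.228] 81 121 45 55
0.39 248 L [0.549 0.261] R [0.544 0.227] 71 125 36 48
0.40 394 L [0.55  0.279] R [0.558 0.218] 61 133 31 44
```

The side view puts the open fingertips at z≈0.20. The reported TCP of 0.15, plus 13 mm for the open pads, would put them at 0.163. I'll check whether this offset holds after a partial descent that is safe either way.

```bash
python3 -m handwheel '[[1,[0,0,2],0],[1,[0,0,4],0],[1,[0,0,5.5],0],[1,[0,0,5.5],0],[1,[0,0,5.5],0]]'; cat > tips.py <<'E'
from h import *
import sys
g=grab('side');R=np.array(g['R']);t=np.array(g['t']);v,u=np.mgrid[0:384,0:512]
X=(np.stack([(u-g['cx'])/g['f'],(v-g['cy'])/g['f'],np.ones_like(u)],-1)*g['z_map'][...,None]-t)@R
s=r.state();p=s['eef_pos'];print(p)
hsv=cv2.cvtColor(g['img'],cv2.COLOR_RGB2HSV)
m=(np.abs(X[...,0]-p[0])<.1)&(np.abs(X[...,1]-p[1])<.1)&(X[...,2]>.085)&(g['z_map']>0)
for lo in np.arange(.08,.3,.01):
    k=m&(X[...,2]>=lo)&(X[...,2]<lo+.01)
    if k.sum():
        q=X[k];L=q[q[:,1]>p[1]];Rr=q[q[:,1]<=p[1]]
        print('%.2f'%lo,k.sum(),'L',np.round(np.median(L[:,:2],0),3) if len(L) else '', 'R',np.round(np.median(Rr[:,:2],0),3) if len(Rr) else '')
c=cv2.resize(g['img'][60:240,60:260],None,fx=3,fy=3);cv2.imwrite('pics/'+sys.argv[1],c[:,:,::-1])
E
python3 tips.py d1.png
```

```text
t: 3.18
eef_pos: [0.5745, 0.2385, 0.0939]
orientation: [180.0, 0.1, -9.2]
wrist_force: [0.2, -0.8, -0.5]
opening: 1.001
[0.57546738 0.23889493 0.09526806]
0.14 11 L [0.571 0.288] R [0.561 0.197]
0.15 58 L [0.572 0.29 ] R [0.558 0.196]
0.16 71 L [0.574 0.291] R [0.559 0.196]
0.17 78 L [0.574 0.291] R [0.558 0.196]
0.18 67 L [0.572 0.292] R [0.558 0.195]
0.19 175 L [0.573 0.294] R [0.555 0.186]
0.20 216 L [0.572 0.284] R [0.555 0.195]
0.21 282 L [0.568 0.273] R [0.555 0.211]
0.22 235 L [0.566 0.27 ] R [0.554 0.217]
0.23 328 L [0.569 0.272] R [0.558 0.211]
0.24 389 L [0.571 0.278] R [0.561 0.206]
0.25 115 L [0.57  0.274] R [0.561 0.21 ]
0.26 174 L [0.547 0.264] R [0.54  0.227]
0.27 202 L [0.545 0.264] R [0.539 0.227]
0.28 209 L [0.546 0.263] R [0.539 0.227]
0.29 214 L [0.545 0.263] R [0.54  0.227]
```

View pics/d1.png

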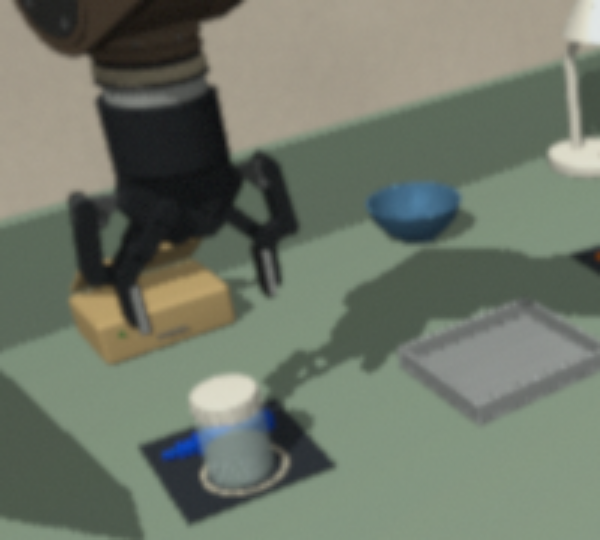

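```bash
python3 -m handwheel '[[1,[0,0,2],0],[1,[0,0,4],0],[1,[0,0,5.5],0],[1,[0,0,5.5],0],[1,[0,0,5.5],0]]'; python3 tips.py d2.png; python3 go.py 0.575 0.2385 0.028 -9
```

```text
t: 3.65
eef_pos: [0.5759, 0.2389, 0.0411]
orientation: [-179.9, -0.1, -9.2]
wrist_force: [0.1, -0.5, 0.9]
opening: 0.997
[0.57680759 0.23911867 0.04208978]
0.09 22 L [0.573 0.288] R [0.561 0.198]
0.10 60 L [0.575 0.291] R [0.56  0.197]
0.11 65 L [0.576 0.291] R [0.56  0.196]
0.12 66 L [0.576 0.291] R [0.56  0.196]
0.13 70 L [0.572 0.295] R [0.557 0.194]
0.14 190 L [0.575 0.294] R [0.557 0.184]
0.15 222 L [0.573 0.281] R [0.555 0.203]
0.16 232 L [0.567 0.273] R [0.556 0.216]
0.17 217 L [0.569 0.27 ] R [0.555 0.215]
0.18 322 L [0.57  0.273] R [0.559 0.212]
0.19 313 L [0.573 0.279] R [0.562 0.2  ]
0.20 55 L [0.569 0.272] R [0.547 0.219]
0.21 168 L [0.547 0.264] R [0.54  0.226]
0.22 182 L [0.546 0.264] R [0.54  0.228]
0.23 180 L [0.546 0.263] R [0.541 0.227]
0.24 194 L [0.547 0.263] R [0.54  0.226]
0.25 240 L [0.551 0.263] R [0.545 0.226]
0.26 148 L [0.55 0.26] R [0.545 0.228]
0.27 208 L [0.55  0.263] R [0.544 0.228]
0.28 163 L [0.548 0.26 ] R [0.544 0.229]
0.29 263 L [0.551 0.263] R [0.557 0.222]
t 3.70 [0.5768 0.2391 0.0421] [-179.89   -0.2    -9.2 ] F [0.2 1.2 1.6] op 1.000
shift [-0.17  0.09  1.41] turn -0.003 rows>=0.3 0.0
```

View pics/d2.png

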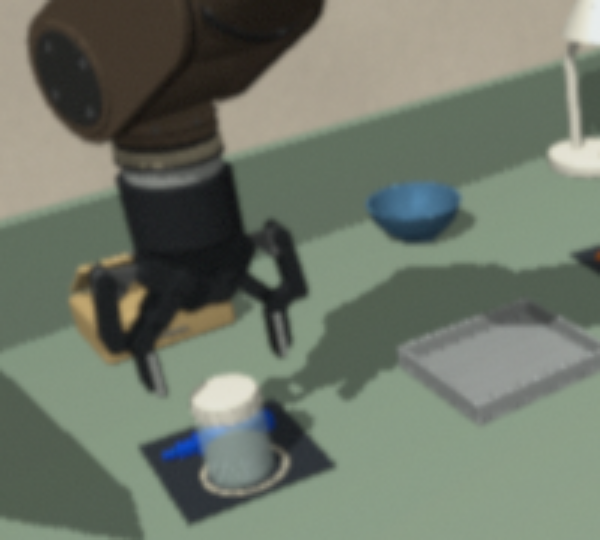

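The picture confirms it: the tips are about 92–95 mm up, just above the lid (lid at (230,390) in the crop), while the report would put them at 55 mm. So the true TCP height is about the reported z plus 39 mm, and I'll plan with that.

```bash
python3 -m handwheel '[[1,[-0.15,0.07,1],0],[1,[-0.15,0.07,2],0],[1,[-0.15,0.07,3],0],[1,[-0.15,0.07,4],0],[1,[-0.15,0.07,4.8],0],[1,[-0.15,0.07,5.2],0],[1,[-0.15,0.07,5.2],0],[1,[-0.15,0.07,5.2],0]]'; python3 tips.py d3.png |head -3; python3 go.py 0.575 0.2385 -0.011 -9
```

```text
t: 4.37
eef_pos: [0.5752, 0.2387, -0.0104]
orientation: [-179.9, -0.2, -9.2]
wrist_force: [0.4, 0.2, -0.5]
opening: 1.0
[ 0.57563725  0.23881398 -0.00981912]
0.08 46 L [0.573 0.296] R [0.555 0.188]
0.09 187 L [0.574 0.292] R [0.556 0.184]
t 4.42 [ 0.5756  0.2388 -0.0098] [-179.88   -0.22   -9.2 ] F [ 0.5 -0.   0.4] op 0.997
shift [-0.06  0.04  0.12] turn -0.003 rows>=0.0 0.0
```

View pics/d3.png

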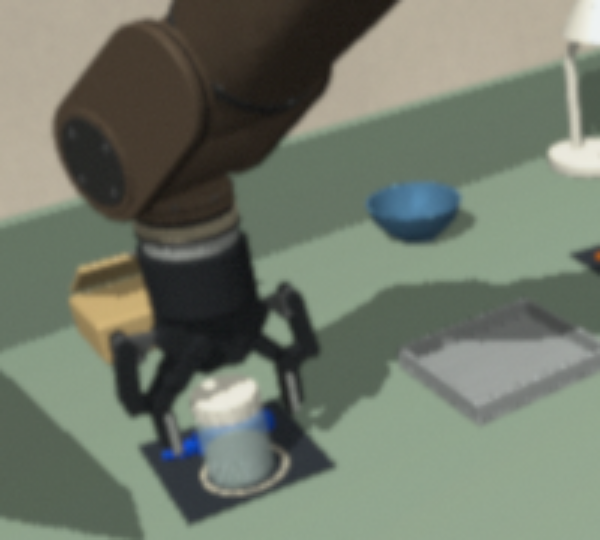

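Both fingers straddle the jar (tips at about (175,450) and (295,410) in the crop) and the pick is untouched. Next I close.

```bash
python3 -m handwheel '[[0.5,[0,0,0],0],[0.5,[0,0,0],0],[0.5,[0,0,0],0],[0.5,[0,0,0],0],[0.45,[0,0,0],0],[0.45,[0,0,0],0],[0.45,[0,0,0],0],[0.45,[0,0,0],0]]' 30; python3 go.py 0.575 0.2385 -0.011 -9
```

```text
t: 5.08
eef_pos: [0.5765, 0.2392, -0.0089]
orientation: [-179.8, -0.3, -9.2]
wrist_force: [-0.2, 2.4, 4.0]
opening: 0.594
t 5.08 [ 0.5765  0.2392 -0.0089] [-179.82   -0.32   -9.2 ] F [-0.2  2.4  4. ] op 0.594
shift [-0.14  0.1   0.21] turn -0.003 rows>=0.1 0.0
```

```bash
python3 -m handwheel '[[0.3,[0,0,0],0],[0.3,[0,0,-0.5],0],[0.3,[0,0,-1.2],0],[0.3,[0,0,-2],0],[0.3,[0,0,-2.5],0],[0.3,[0,0,-2.5],0]]' 35; python3 tips.py lift.png|head -1
```

```text
t: 5.58
eef_pos: [0.5774, 0.2393, 0.0178]
orientation: [-179.8, -0.5, -9.2]
wrist_force: [1.2, 1.4, -2.4]
opening: 0.588
[0.57702592 0.23923761 0.01719805]
```

View pics/lift.png

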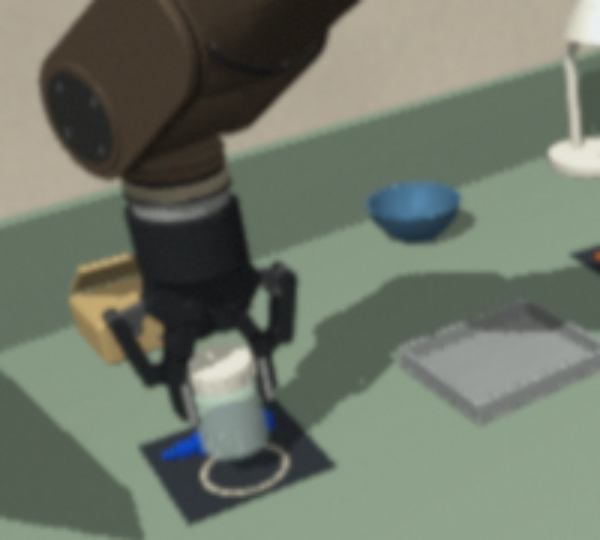

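The jar is lifted upright, with its ring free below at (245,470). Next I move it 9 cm toward the robot.

```bash
python3 -m handwheel '[[0.3,[-0.7,0,0],0],[0.3,[-1.6,0,0],0],[0.3,[-2.6,0,0],0],[0.3,[-3.6,0,0],0],[0.3,[-4.6,0,0],0],[0.3,[-5.6,0,0],0],[0.3,[-6.6,0,0],0],[0.3,[-7.6,0,0],0],[0.3,[-8.4,0,0],0],[0.3,[-9,0,0],0],[0.3,[-9,0,0],0],[0.3,[-9,0,0],0]]'; python3 tips.py aside.png|head -1;python3 go.py 0.487 0.253 -0.0115 -9.2
```

```text
t: 6.63
eef_pos: [0.4881, 0.2537, 0.0167]
orientation: [-179.8, -0.4, -9.2]
wrist_force: [0.2, 0.5, -1.3]
opening: 0.589
[0.48862487 0.25369388 0.01677108]
t 6.68 [0.4886 0.2537 0.0168] [-179.77   -0.47   -9.2 ] F [ 0.1  0.3 -1.4] op 0.588
shift [-0.17  0.11  2.83] turn 0.000 rows>=0.7 0.0
```

View pics/aside.png

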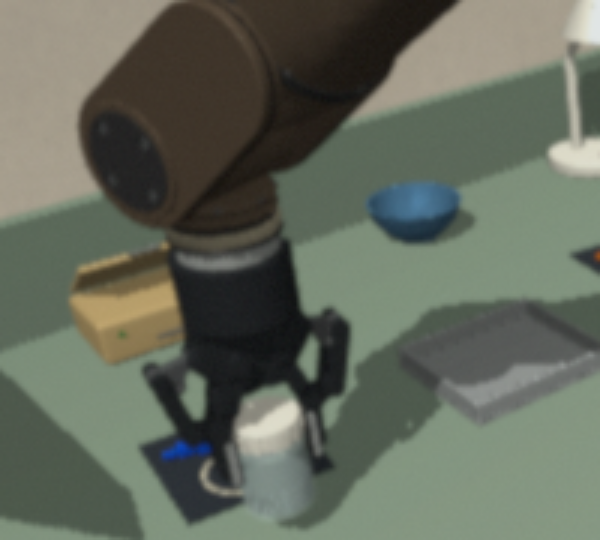

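```bash
python3 -m handwheel '[[0.3,[0,0,0.8],0],[0.3,[0,0,1.6],0],[0.3,[0,0,2.2],0],[0.3,[0,0,2.5],0],[0.3,[0,0,2.7],0],[0.3,[0,0,2.7],0]]'; python3 go.py 0.487 0.253 -0.0125 -9.2
```

```text
t: 7.18
eef_pos: [0.4883, 0.2535, -0.0112]
orientation: [-179.8, -0.4, -9.2]
wrist_force: [-0.2, 0.8, -3.5]
opening: 0.594
t 7.18 [ 0.4883  0.2535 -0.0112] [-179.81   -0.38   -9.2 ] F [-0.2  0.8 -3.5] op 0.594
shift [-0.12  0.07  0.13] turn -0.000 rows>=0.0 0.0
```

```bash
python3 -m handwheel '[[0.3,[0,0,0.1],0],[0.3,[0,0,0.15],0],[0.3,[0,0,0.15],0]]'; python3 go.py 0.487 0.253 -0.0125 -9.2
```

```text
t: 7.43
eef_pos: [0.4889, 0.2537, -0.0118]
orientation: [-179.8, -0.4, -9.2]
wrist_force: [-0.7, -0.5, 1.4]
opening: 0.591
t 7.43 [ 0.4889  0.2537 -0.0118] [-179.8    -0.43   -9.2 ] F [-0.7 -0.5  1.4] op 0.591
shift [-0.18  0.1   0.07] turn 0.000 rows>=0.1 0.0
```

```bash
python3 -m handwheel '[[0.7,[0,0,0],0],[0.8,[0,0,0],0],[0.9,[0,0,0],0],[1,[0,0,0],0],[1,[0,0,0],0],[1,[0,0,0],0]]'; python3 tips.py rel.png|head -1;python3 go.py 0.487 0.253 -0.0125 -9.2
```

```text
t: 7.93
eef_pos: [0.4889, 0.2537, -0.0118]
orientation: [-179.8, -0.4, -9.2]
wrist_force: [-0.6, 0.1, -1.2]
opening: 1.0
[ 0.48892342  0.25366867 -0.01186129]
t 7.98 [ 0.4889  0.2537 -0.0119] [-179.8    -0.43   -9.2 ] F [-0.4  0.5  0.5] op 1.001
shift [-0.18  0.1   0.06] turn 0.000 rows>=0.1 0.0
```

View pics/rel.png

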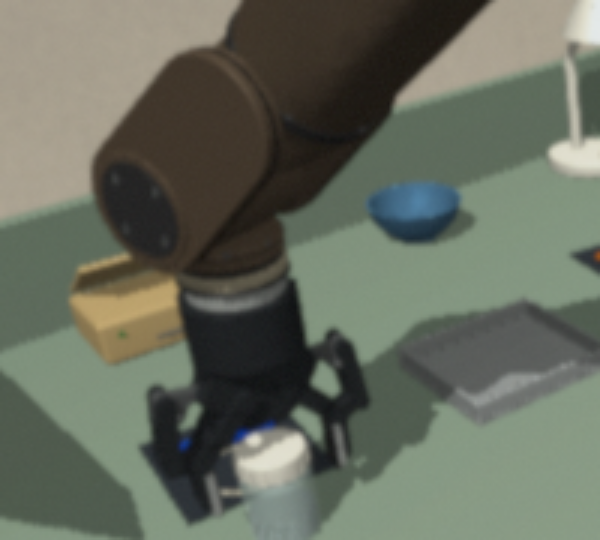

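The jar stands released. I raise straight up, then turn and move over the pick.

```bash
python3 -m handwheel '[[1,[0,0,-1],0],[1,[0,0,-3],0],[1,[0,0,-6],0],[1,[0,0,-9],0],[1,[0,0,-12],0],[1,[0,0,-13],0],[1,[0,0,-13],0]]'; python3 - <<'E'
from h import *
f=grab('top');g=grab('side');save(f,'top2.png')
for n,q in(('t',f),('s',g)):
    R=np.array(q['R']);t=np.array(q['t']);v,u=np.mgrid[0:384,0:512]
    X=(np.stack([(u-q['cx'])/q['f'],(v-q['cy'])/q['f'],np.ones_like(u)],-1)*q['z_map'][...,None]-t)@R
    hsv=cv2.cvtColor(q['img'],cv2.COLOR_RGB2HSV);roi=(X[...,0]>.42)&(X[...,0]<.68)&(X[...,1]>.14)&(X[...,1]<.33)&(q['z_map']>0)
    k=roi&(hsv[...,0]>100)&(hsv[...,0]<135)&(hsv[...,1]>120)&(X[...,2]>.008)&(X[...,2]<.03)
    P=X[k];print(n,'pick',k.sum(),P.mean(0) if k.sum() else '',cv2.minAreaRect(P[:,:2].astype(np.float32)*1000) if k.sum()>5 else '')
    k=roi&(X[...,2]>.066)&(X[...,2]<.082)&(hsv[...,2]>110)&(hsv[...,1]<60);P=X[k]
    print(n,'lid',k.sum(),cv2.minEnclosingCircle(P[:,:2].astype(np.float32)*1000) if k.sum()>5 else '',np.median(P[:,2]) if k.sum() else '')
c=cv2.resize(g['img'][100:260,60:260],None,fx=3,fy=3);cv2.imwrite('pics/after1.png',c[:,:,::-1])
E
python3 go.py 0.618 0.227 0.10 81
```

```text
t: 8.57
eef_pos: [0.4905, 0.2542, 0.1227]
orientation: [-179.6, -0.9, -9.2]
wrist_force: [0.5, 0.2, -0.2]
opening: 1.001
t pick 210 [0.61697099 0.22872913 0.01754358] ((618.6580810546875, 233.71287536621094), (90.64302825927734, 16.317317962646484), 79.51847076416016)
t lid 242 ((487.60919189453125, 253.18572998046875), 25.90851402282715) 0.07495815965704225
s pick 196 [0.61613002 0.23407412 0.01454555] ((618.9553833007812, 236.262939453125), (91.03663635253906, 17.516469955444336), 77.31995391845703)
s lid 321 ((487.84039306640625, 254.69309997558594), 26.335468292236328) 0.07353798785579438
t 8.67 [0.4874 0.2532 0.1177] [-179.81   -0.41   -9.2 ] F [-0.3 -0.7  0.3] op 1.002
shift [13.3   0.51  1.86] turn -1.574 rows>=3.2 12.6
```

View pics/after1.png

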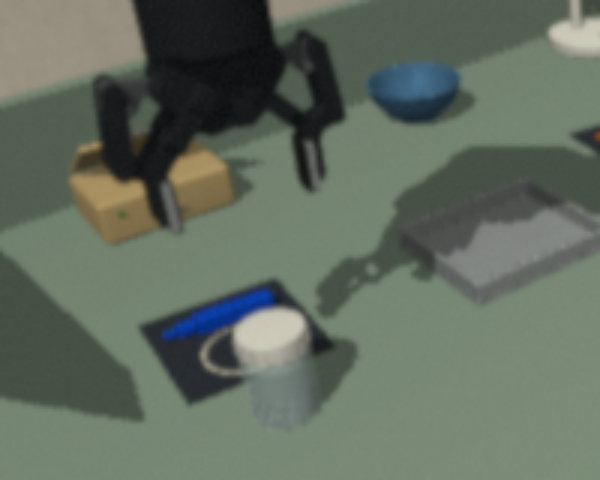

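View pics/top2.png

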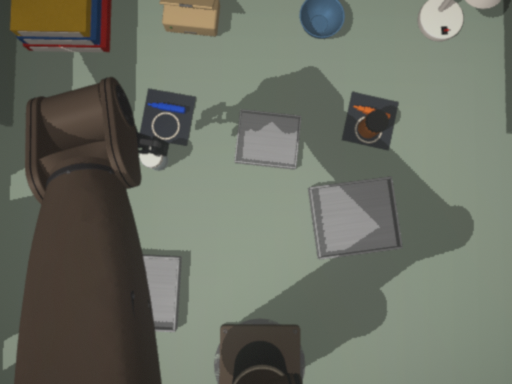

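The side crop shows the jar standing upright on bare shelf (base at about (285,410)), and both the pick and the ring are free. The jar measures (0.488,0.2535), 88 mm from the ring. Now I turn and go over the pick handle.

```bash
python3 -m handwheel '[[1,[1.1,0,0],-0.12],[1,[2.2,0,0],-0.24],[1,[3.3,0.1,0],-0.36],[1,[4.4,0.1,0],-0.48],[1,[5.5,0.2,0],-0.6],[1,[6.6,0.2,0],-0.72],[1,[7.7,0.3,0],-0.84],[1,[8.8,0.3,0],-0.96],[1,[9.9,0.4,0],-1.08],[1,[11,0.4,0.5],-1.2],[1,[12.1,0.5,1],-1.32],[1,[13.2,0.5,1.8],-1.44]]'; python3 - <<'E'
from h import *
f=grab('top');im=f['img'];hsv=cv2.cvtColor(im,cv2.COLOR_RGB2HSV)
v,u=np.mgrid[0:384,0:512]
k=(im[...,0].astype(int)>im[...,1]+3)&(hsv[...,2]>95)&(u>145)&(u<190)&(v>105)&(v<145)
P=np.array([ray(f,a,b,.003)[:2] for a,b in zip(u[k],v[k])]);d=np.linalg.norm(P-[.5746,.238],axis=1);P=P[(d<.042)&(d>.024)]
A=np.c_[2*P,np.ones(len(P))];s=np.linalg.lstsq(A,(P**2).sum(1),rcond=None)[0];print(len(P),s[:2],np.sqrt(s[2]+s[0]**2+s[1]**2))
c,rd=cv2.minEnclosingCircle(P.astype(np.float32));print(c,rd)
E
python3 go.py 0.6175 0.228 0.06 80.5
```

```text
t: 9.67
eef_pos: [0.6161, 0.2267, 0.0974]
orientation: [179.8, -0.1, 73.6]
wrist_force: [0.1, 0.1, 0.5]
opening: 1.007
175 [0.57519081 0.23780634] 0.03207071347856058
(0.5753520727157593, 0.23791825771331787) 0.035252708941698074
t 9.72 [0.6167 0.2258 0.0952] [ 1.799e+02 -6.000e-02  7.381e+01] F [-0.3 -1.8 -1.1] op 1.001
shift [0.23 0.01 3.52] turn -0.117 rows>=0.8 0.9
```

```bash
python3 -m handwheel '[[1,[0.2,0,1.5],-0.117],[1,[0.2,0,3.5],-0.117],[1,[0.2,0,5.5],-0.117],[1,[0.2,0,7.5],-0.117],[1,[0.2,0,8.8],-0.117],[1,[0.2,0,8.8],-0.117],[1,[0.2,0,8.8],-0.117]]'; python3 - <<'E'
from h import *
f=grab('top');g=grab('side');im=np.hstack([cv2.resize(f['img'][70:170,110:260],(400,280)),cv2.resize(g['img'][120:240,80:230],(400,320))[:280]]);cv2.imwrite('pics/p1.png',im[:,:,::-1])
E
python3 go.py 0.6175 0.228 -0.033 80.5
```

```text
t: 10.3
eef_pos: [0.6157, 0.2275, 0.0053]
orientation: [-179.9, 0.0, 80.5]
wrist_force: [0.9, -1.7, 0.3]
opening: 1.0
t 10.40 [0.6181 0.228  0.0082] [ 1.7982e+02 -8.0000e-02  8.0480e+01] F [ 0.1 -0.1  0.2] op 1.000
shift [-0.01 -0.07  4.12] turn -0.000 rows>=1.0 0.0
```

View pics/p1.png

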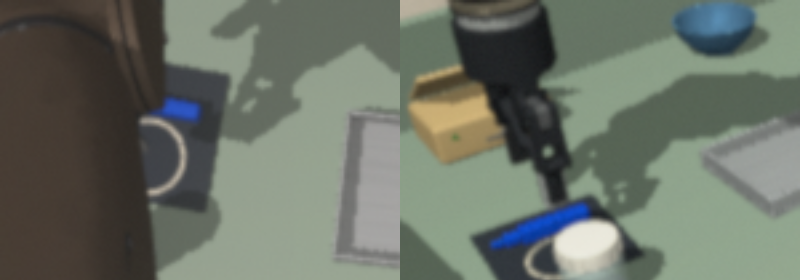

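```bash
python3 -m handwheel '[[1,[0,0,1],0],[1,[0,0,2],0],[1,[0,0,3],0],[0.7,[0,0,3.7],0],[0.5,[0,0,3.9],0],[0.5,[0,0,3.9],0],[0.5,[0,0,3.9],0]]' 25; python3 go.py 0.6175 0.228 -0.033 80.5;python3 - <<'E'
from h import *
f=grab('top');g=grab('side');im=np.hstack([cv2.resize(f['img'][70:170,110:260],(400,280)),cv2.resize(g['img'][140:240,80:230],(400,280))]);cv2.imwrite('pics/p2.png',im[:,:,::-1])
E
```

```text
t: 10.98
eef_pos: [0.6181, 0.228, -0.0311]
orientation: [179.8, -0.1, 80.5]
wrist_force: [-0.2, -0.2, 0.2]
opening: 0.503
t 10.98 [ 0.6181  0.228  -0.0311] [ 1.7984e+02 -7.0000e-02  8.0480e+01] F [-0.2 -0.2  0.2] op 0.503
shift [-0.01 -0.06  0.19] turn -0.000 rows>=0.0 0.0
```

View pics/p2.png

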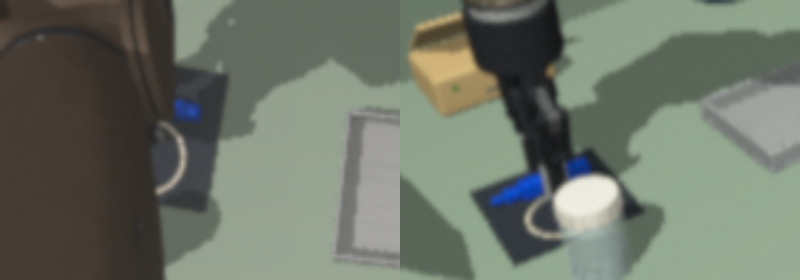

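The fingers straddle the pick (side crop, near (550,180)). Next I close.

```bash
python3 -m handwheel '[[0.3,[0,0,0],0],[0.2,[0,0,0],0],[0.1,[0,0,0],0],[0,[0,0,0],0],[0,[0,0,0],0],[0,[0,0,0],0],[0,[0,0,0],0]]' 30; python3 go.py 0.6175 0.228 -0.033 80.5
```

```text
t: 11.67
eef_pos: [0.6193, 0.2283, -0.0295]
orientation: [179.7, -0.1, 80.5]
wrist_force: [-0.3, -0.1, 4.0]
opening: 0.152
t 11.67 [ 0.6193  0.2283 -0.0295] [ 1.7969e+02 -1.3000e-01  8.0480e+01] F [-0.3 -0.1  4. ] op 0.152
shift [-0.06 -0.18  0.34] turn -0.000 rows>=0.1 0.0
```

Opening 0.152 is about 13–14 mm, so the handle is in the grip. I lift.

```bash
python3 -m handwheel '[[0,[0,0,-1],0],[0,[0,0,-2.5],0],[0,[0,0,-4.5],0],[0,[0,0,-6.5],0],[0,[0,0,-8],0],[0,[0,0,-8],0]]' 40; python3 go.py 0.543 -0.0142 0.05 85;python3 - <<'E'
from h import *
g=grab('side');cv2.imwrite('pics/p3.png',cv2.resize(g['img'][60:240,60:260],None,fx=3,fy=3)[:,:,::-1])
E
```

```text
t: 12.17
eef_pos: [0.622, 0.2289, 0.0559]
orientation: [179.2, -0.3, 80.5]
wrist_force: [1.7, 0.3, -0.1]
opening: 0.147
t 12.17 [0.622  0.2289 0.0559] [179.24  -0.3   80.49] F [ 1.7  0.3 -0.1] op 0.147
shift [-25.28  -3.78   0.41] turn -0.079 rows>=6.1 0.6
```

View pics/p3.png

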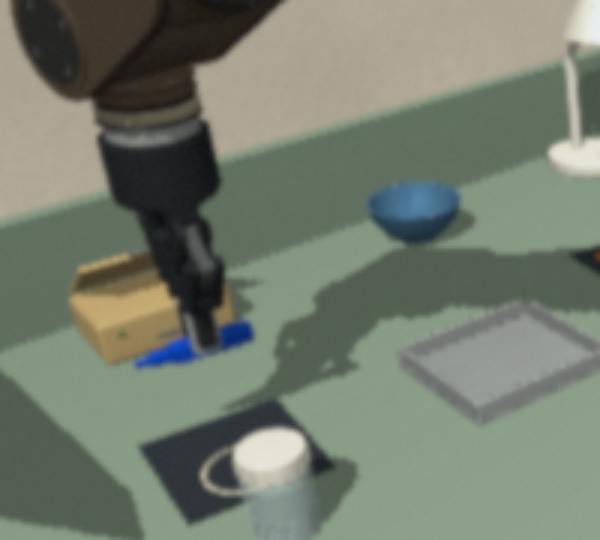

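```bash
python3 -m handwheel '[[0,[-1.5,-0.2,0],0],[0,[-4,-0.6,0],-0.01],[0,[-7,-1,0],-0.02],[0,[-10,-1.5,0],-0.03],[0,[-13,-1.9,0],-0.04],[0,[-16,-2.3,0],-0.05],[0,[-19,-2.7,0],-0.06],[0,[-22,-3.2,0],-0.07],[0,[-24.5,-3.6,0],-0.08],[0,[-25.7,-3.7,0],-0.08],[0,[-25.7,-3.7,0],-0.08],[0,[-25.7,-3.7,0],-0.08]]'; python3 go.py 0.543 -0.0195 -0.027 85;python3 - <<'E'
from h import *
f=grab('top');g=grab('side');im=np.hstack([cv2.resize(f['img'][70:190,200:350],(400,320)),cv2.resize(g['img'][90:210,150:300],(400,320))]);cv2.imwrite('pics/p4.png',im[:,:,::-1])
E
```

```text
t: 13.22
eef_pos: [0.5411, -0.019, 0.0514]
orientation: [179.5, -0.2, 85.0]
wrist_force: [-0.4, 0.4, 0.5]
opening: 0.145
t 13.22 [ 0.5411 -0.019   0.0514] [179.47  -0.23  84.96] F [-0.4  0.4  0.5] op 0.145
shift [-0.07  0.12  7.84] turn -0.001 rows>=1.9 0.0
```

View pics/p4.png

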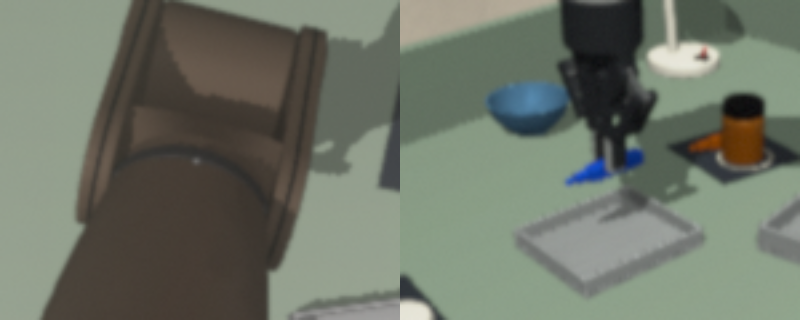

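```bash
python3 -m handwheel '[[0,[0,0.1,1.5],0],[0,[0,0.1,3],0],[0,[0,0.1,4.5],0],[0,[0,0.1,6],0],[0,[0,0.1,7],0],[0,[0,0.1,7.4],0],[0,[0,0.1,7.6],0],[0,[0,0.1,7.6],0],[0,[0,0.1,7.6],0]]'; python3 go.py 0.543 -0.0195 -0.029 85;python3 - <<'E'
from h import *
g=grab('side');cv2.imwrite('pics/p5.png',cv2.resize(g['img'][90:210,150:300],None,fx=4,fy=4)[:,:,::-1])
E
```

```text
t: 14.07
eef_pos: [0.5443, -0.0177, -0.0234]
orientation: [179.3, -0.2, 85.1]
wrist_force: [0.1, 0.1, 0.3]
opening: 0.148
t 14.07 [ 0.5443 -0.0177 -0.0234] [179.34  -0.21  85.12] F [0.1 0.1 0.3] op 0.148
shift [-0.19 -0.12  0.56] turn 0.002 rows>=0.1 0.0
```

View pics/p5.png

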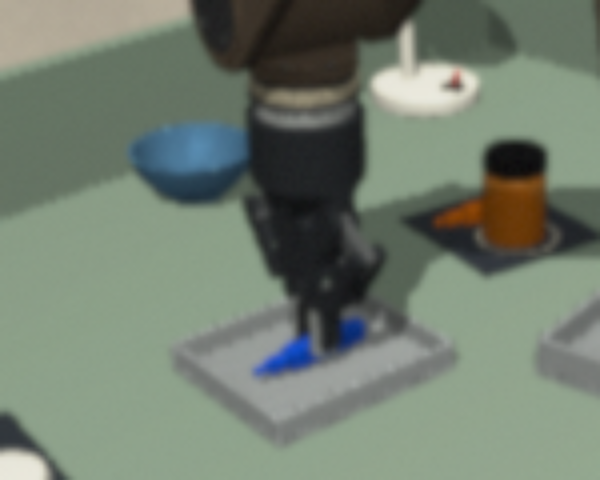

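The pick is inside the tray, with its bottom about 5 mm above the floor. I lower it gently.

```bash
python3 -m handwheel '[[0,[0,0,0.2],0],[0,[0,0,0.35],0],[0,[0,0,0.5],0],[0,[0,0,0.5],0],[0,[0,0,0.5],0]]'; python3 go.py 0.543 -0.0195 -0.029 85
```

```text
t: 14.53
eef_pos: [0.5444, -0.0179, -0.0283]
orientation: [179.3, -0.2, 85.1]
wrist_force: [-0.5, 0.5, -0.4]
opening: 0.148
t 14.53 [ 0.5444 -0.0179 -0.0283] [179.33  -0.2   85.1 ] F [-0.5  0.5 -0.4] op 0.148
shift [-0.17 -0.12  0.06] turn 0.002 rows>=0.1 0.0
```

```bash
python3 -m handwheel '[[0.2,[0,0,0],0],[0.3,[0,0,0],0],[0.4,[0,0,0],0],[0.45,[0,0,0],0],[0.45,[0,0,-1],0],[0.45,[0,0,-3],0],[0.45,[0,0,-6],0],[0.45,[0,0,-9],0],[0.6,[0,0,-12],0],[0.8,[0,0,-14],0],[1,[0,0,-15],0],[1,[0,0,-15],0]]'; python3 - <<'E'
from h import *
f=grab('top');g=grab('side');im=np.hstack([cv2.resize(f['img'][70:190,200:350],(400,320)),cv2.resize(g['img'][90:210,150:300],(400,320))]);cv2.imwrite('pics/p6.png',im[:,:,::-1])
q=g;R=np.array(q['R']);t=np.array(q['t']);v,u=np.mgrid[0:384,0:512]
X=(np.stack([(u-q['cx'])/q['f'],(v-q['cy'])/q['f'],np.ones_like(u)],-1)*q['z_map'][...,None]-t)@R
hsv=cv2.cvtColor(q['img'],cv2.COLOR_RGB2HSV);k=(hsv[...,0]>105)&(hsv[...,0]<130)&(hsv[...,1]>130)&(np.abs(X[...,0]-.543)<.08)&(np.abs(X[...,1]+.014)<.09)&(X[...,2]<.05)
P=X[k];print(k.sum(),cv2.minAreaRect(P[:,:2].astype(np.float32)*1000),P[:,2].min(),P[:,2].max())
E
python3 go.py 0.4877 0.2537 0.12 -9.2
```

```text
t: 15.53
eef_pos: [0.5446, -0.0187, 0.1254]
orientation: [178.9, -0.2, 85.1]
wrist_force: [-0.2, -0.8, 0.1]
opening: 0.983
149 ((540.8104248046875, -10.513107299804688), (38.495033264160156, 82.82335662841797), 18.559040069580078) 0.0015404031594046879 0.020526569012027332
t 15.63 [ 0.5421 -0.0182  0.1211] [179.37  -0.21  85.1 ] F [-0.7 -0.4 -0.5] op 0.997
shift [26.62 -7.74  0.12] turn 1.646 rows>=6.6 13.2
```

View pics/p6.png

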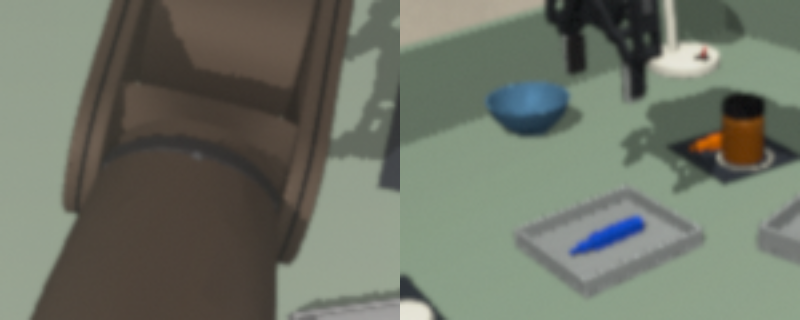

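The pick lies flat in the tray, centred near (0.541,-0.011), with the gripper well clear. I go back over the jar.

```bash
python3 -m handwheel '[[1,[2,-0.6,0],0.12],[1,[4.5,-1.3,0],0.24],[1,[7,-2,0],0.36],[1,[9.5,-2.8,0],0.48],[1,[12,-3.5,0],0.6],[1,[14.5,-4.2,0],0.72],[1,[17,-5,0],0.84],[1,[19.5,-5.7,0],0.96],[1,[22,-6.4,0],1.08],[1,[24,-7,0],1.2],[1,[26,-7.5,0],1.32],[1,[26.6,-7.7,0],1.44]]'; python3 -m handwheel '[[1,[0,0,0],0.1],[1,[0,0,0],0.2],[1,[0,0,0],0.2]]'; python3 go.py 0.4877 0.2537 0.05 -9.2
```

```text
t: 16.63
eef_pos: [0.4857, 0.2553, 0.1183]
orientation: [-179.9, -0.4, 2.4]
wrist_force: [0.4, 0.5, 0.9]
opening: 1.003
t: 16.88
eef_pos: [0.4837, 0.2551, 0.1153]
orientation: [-180.0, -0.1, -9.1]
wrist_force: [0.8, 0.1, 0.6]
opening: 0.997
t 16.88 [0.4837 0.2551 0.1153] [-1.7997e+02 -5.0000e-02 -9.1300e+00] F [0.8 0.1 0.6] op 0.997
shift [0.41 0.08 6.53] turn 0.001 rows>=1.6 0.0
```

```bash
python3 -m handwheel '[[1,[0.3,0.08,1.5],0],[1,[0.4,0.08,3],0],[1,[0.4,0.08,4.5],0],[1,[0.4,0.08,5.8],0],[1,[0.4,0.08,6.3],0],[1,[0.4,0.08,6.3],0],[1,[0.4,0.08,6.3],0]]';  python3 tips.py j1.png|head -4; python3 go.py 0.4882 0.2537 -0.0115 -9.2
```

```text
t: 17.47
eef_pos: [0.4874, 0.2536, 0.0519]
orientation: [-180.0, -0.0, -9.1]
wrist_force: [0.1, 0.1, 0.6]
opening: 1.002
[0.48799005 0.25378874 0.0527506 ]
0.10 22 L [0.484 0.303] R [0.474 0.212]
0.11 67 L [0.487 0.305] R [0.472 0.212]
0.12 77 L [0.488 0.305] R [0.471 0.211]
t 17.52 [0.488  0.2538 0.0528] [-1.7995e+02 -9.0000e-02 -9.1100e+00] F [-0.5  0.4  0.4] op 1.001
shift [0.01 0.01 6.43] turn 0.002 rows>=1.5 0.0
```

View pics/j1.png

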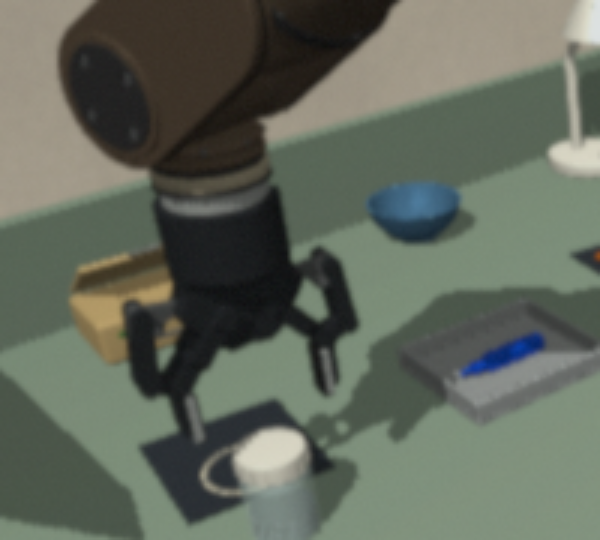

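The fingers stand above and on either side of the jar, as in the first approach. I descend and grip.

```bash
python3 -m handwheel '[[1,[0,0,1],0],[1,[0,0,2],0],[1,[0,0,3.2],0],[1,[0,0,4.4],0],[1,[0,0,5.5],0],[1,[0,0,6.2],0],[1,[0,0,6.4],0],[1,[0,0,6.4],0]]'; python3 -m handwheel '[[0.8,[0,0,0],0],[0.6,[0,0,0],0],[0.5,[0,0,0],0],[0.5,[0,0,0],0],[0.4,[0,0,0],0],[0.3,[0,0,0],0],[0.3,[0,0,0],0]]' 35; python3 go.py 0.5765 0.2392 0.017 -9.2
```

```text
t: 18.18
eef_pos: [0.4873, 0.2536, -0.0125]
orientation: [180.0, 0.0, -9.1]
wrist_force: [-1.8, -0.1, 0.5]
opening: 0.999
t: 18.77
eef_pos: [0.4882, 0.2539, -0.0116]
orientation: [-179.9, -0.1, -9.1]
wrist_force: [0.3, 0.8, 3.6]
opening: 0.59
t 18.77 [ 0.4882  0.2539 -0.0116] [-1.7995e+02 -8.0000e-02 -9.1100e+00] F [0.3 0.8 3.6] op 0.590
shift [ 8.96  0.05 -2.85] turn 0.002 rows>=2.3 0.0
```

```bash
python3 -m handwheel '[[0.3,[0,0,-0.6],0],[0.3,[0,0,-1.4],0],[0.3,[0,0,-2.2],0],[0.3,[0,0,-2.8],0],[0.3,[0,0,-2.8],0]]'; python3 -m handwheel '[[0.3,[0.6,0,0],0],[0.3,[1.5,0,0],0],[0.3,[2.5,0,0],0],[0.3,[3.5,0,0],0],[0.3,[4.5,0,0],0],[0.3,[5.5,0.1,0],0],[0.3,[6.5,0.1,0],0],[0.3,[7.5,0.1,0],0],[0.3,[8.3,0.1,0],0],[0.3,[8.8,0.1,0],0],[0.3,[8.8,0.1,0],0],[0.3,[8.8,0.1,0],0]]'; python3 go.py 0.5755 0.238 -0.0085 -9.2;  python3 tips.py j2.png|head -1
```

```text
t: 19.18
eef_pos: [0.4893, 0.2542, 0.0182]
orientation: [-179.9, -0.2, -9.1]
wrist_force: [0.2, 0.6, -1.8]
opening: 0.594
t: 20.18
eef_pos: [0.576, 0.2393, 0.0184]
orientation: [-179.9, -0.2, -9.1]
wrist_force: [-0.3, -0.0, -2.5]
opening: 0.591
t 20.18 [0.576  0.2393 0.0184] [-179.88   -0.2    -9.12] F [-0.3 -0.  -2.5] op 0.591
shift [-0.04  0.14  2.69] turn 0.001 rows>=0.6 0.0
[0.5755498  0.23935334 0.01833618]
```

View pics/j2.png

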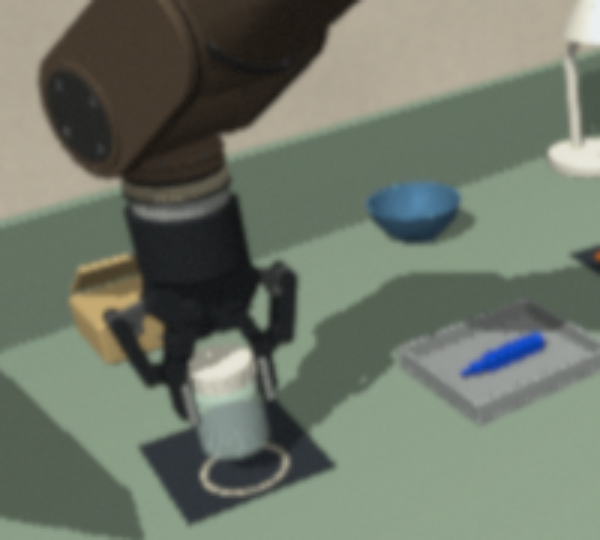

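```bash
python3 -m handwheel '[[0.3,[0,0.1,0.7],0],[0.3,[0,0.1,1.4],0],[0.3,[0,0.1,2],0],[0.3,[0,0.1,2.3],0],[0.3,[0,0.1,2.5],0],[0.3,[0,0.1,2.6],0],[0.3,[0,0.1,2.6],0],[0.3,[0,0.1,2.6],0]]'; python3 go.py 0.5755 0.238 -0.0085 -9.2;  python3 tips.py j3.png|head -1
```

```text
t: 20.9
eef_pos: [0.5757, 0.2385, -0.0075]
orientation: [-179.9, -0.2, -9.1]
wrist_force: [-0.4, 0.4, -1.8]
opening: 0.592
t 20.90 [ 0.5757  0.2385 -0.0075] [-179.88   -0.2    -9.1 ] F [-0.4  0.4 -1.8] op 0.592
shift [-0.01  0.05  0.1 ] turn 0.002 rows>=0.0 0.0
[ 0.57580217  0.23846686 -0.00734235]
```

View pics/j3.png

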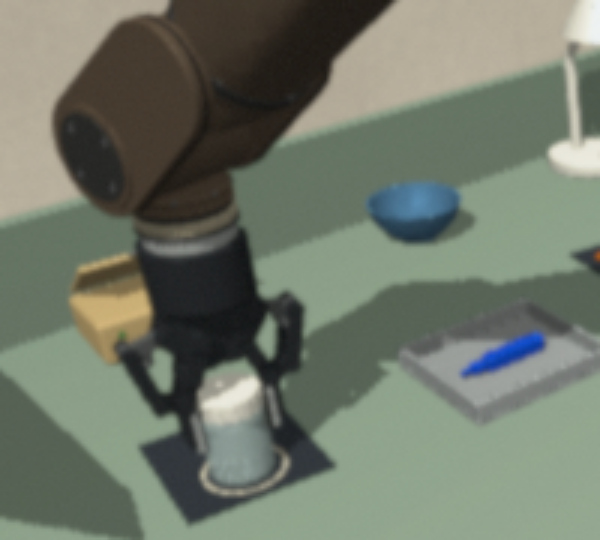

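The jar sits inside the ring. I lower the last millimetre, release and retreat.

```bash
python3 -m handwheel '[[0.3,[0,0,0.1],0],[0.3,[0,0,0.15],0],[0.3,[0,0,0.15],0],[0.65,[0,0,0.1],0],[0.8,[0,0,0.1],0],[0.9,[0,0,0.1],0],[1,[0,0,0.1],0],[1,[0,0,0.1],0],[1,[0,0,0.1],0]]';python3 -m handwheel '[[1,[0,0,-1],0],[1,[0,0,-2.5],0],[1,[0,0,-5],0],[1,[0,0,-8],0],[1,[0,0,-11],0],[1,[0,0,-14],0],[1,[0,0,-16],0],[1,[0,0,-17],0],[1,[0,0,-17],0]]'; python3 - <<'E'
from h import *
f=grab('top');g=grab('side');im=np.hstack([cv2.resize(f['img'][70:190,120:320],(400,320)),cv2.resize(g['img'][120:240,90:290],(400,320))]);cv2.imwrite('pics/end.png',im[:,:,::-1])
for n,q in(('t',f),('s',g)):
    R=np.array(q['R']);t=np.array(q['t']);v,u=np.mgrid[0:384,0:512]
    X=(np.stack([(u-q['cx'])/q['f'],(v-q['cy'])/q['f'],np.ones_like(u)],-1)*q['z_map'][...,None]-t)@R
    hsv=cv2.cvtColor(q['img'],cv2.COLOR_RGB2HSV);roi=(X[...,0]>.42)&(X[...,0]<.68)&(X[...,1]>.14)&(X[...,1]<.33)&(q['z_map']>0)
    k=roi&(X[...,2]>.07)&(X[...,2]<.084)&(hsv[...,2]>110)&(hsv[...,1]<60);P=X[k]
    if k.sum()>5:
        A=np.c_[P[:,:2],np.ones(len(P))]
        print(n,'lid',k.sum(),cv2.minEnclosingCircle(P[:,:2].astype(np.float32)*1000),np.median(P[:,2]))
    k=(np.abs(X[...,0]-.543)<.08)&(np.abs(X[...,1]+.014)<.09)&(X[...,2]<.05)&(hsv[...,0]>105)&(hsv[...,0]<130)&(hsv[...,1]>130)
    if k.sum()>5:P=X[k];print(n,'pick',k.sum(),cv2.minAreaRect(P[:,:2].astype(np.float32)*1000),P[:,2].max())
E
python3 go.py 0.5755 0.238 -0.0085 -9.2
```

```text
t: 21.7
eef_pos: [0.576, 0.2385, -0.0081]
orientation: [-179.9, -0.2, -9.1]
wrist_force: [-0.2, 0.6, 0.5]
opening: 1.0
t: 22.45
eef_pos: [0.5771, 0.2387, 0.166]
orientation: [-179.7, -0.6, -9.1]
wrist_force: [0.3, 0.3, 0.5]
opening: 0.998
t lid 405 ((576.6021118164062, 237.48538208007812), 26.282075881958008) 0.0779101587182772
t pick 159 ((542.1925659179688, -13.864479064941406), (80.84040832519531, 12.807924270629883), 85.08142852783203) 0.025338114211163203
s lid 249 ((574.7592163085938, 240.31932067871094), 26.29219627380371) 0.0764896435679375
s pick 151 ((554.3985595703125, -9.168964385986328), (87.08048248291016, 37.816131591796875), 85.37268829345703) 0.020594123206807556
t 22.55 [0.5747 0.2381 0.1612] [-179.89   -0.18   -9.1 ] F [ 0.1  0.5 -0.4] op 1.001
shift [ 0.03  0.03 16.97] turn 0.002 rows>=4.1 0.0
```

View pics/end.png

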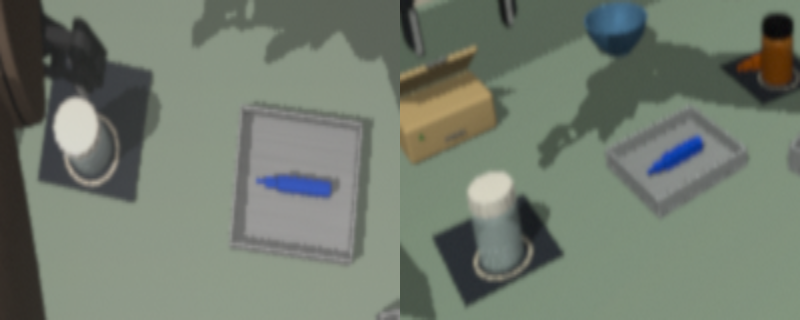

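Both views show the jar upright in the ring (lid centre about (0.576,0.239), ring (0.575,0.238)), the pick flat in the smallest tray, and the gripper clear. I hand in.

```bash
python3 -m handwheel '[[1,[0,0,0],0],[1,[0,0,0],0],[1,[0,0,0],0]]'; python3 -c "
from rig import r
print(r.job_done())"
```

```text
t: 22.8
eef_pos: [0.5736, 0.2378, 0.1589]
orientation: [-180.0, 0.0, -9.1]
wrist_force: [-0.5, -0.1, -0.5]
opening: 1.005
the job is handed in; nothing more can be done
None
```

The job is done and handed in at about 23 s of the 72 s allowed; no verdict was reported. I set the clear jar on the bare shelf 88 mm from the ring's centre, laid the blue pick in the smallest tray, and put the jar back in its ring. It looked upright in every picture.

**Last checks:**
- **Jar:** the lid centre was within about 2 to 3 mm of the ring's centre in both views. The lid top was at 0.077 to 0.078 m, as it should be for a jar standing on the mat.
- **Pick:** it lies flat and released, within about 5 mm of the tray's centre in the top view.
- **Gripper:** open, about 12 cm above the jar by the height-corrected reading, and touching nothing.

**What disagreed:**
- **Tool height:** the reported tool height read about 39 mm lower than the cameras showed. I confirmed this in three pictures on the way down and planned with the corrected height; every grasp and placing agreed with it.
- **Pick in the side view:** the side view's depth-based outline of the pick was smeared and put its centre about 12 mm off the top view's. Both positions are well inside the limits.

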